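Find the full coffee tin by its weight and load it into the spring-pusher lane

TASK

The three tins in the wooden caddy look alike, but only one still has a full pack of coffee in it; the other two are nearly empty. Feel by lifting which is the heavy one and load it into the spring-pusher lane under the little shelf, in front of the tin already stored there: press that tin back and set yours down flat inside the front lip, so that the spring holds both. A hand above the tin will not fit under the shelf, so it has to be put down first and taken again lower, from the front; keep the tins upright, and leave the two nearly empty ones standing in their cells of the caddy.

Things in the scene. Friction and masses are not known exactly. Their poses are not given: they have to be found in the camera images.
- tin_a: One of three look-alike tins in the caddy (which is in which cell varies). Plain metal, 58 x 58 mm, 83 mm tall with its flush lid, which is pressed on for good; dark wooden knob on it, 20 mm across, from 83 to 105 mm height, fit to carry the tin by. Full it weighs 0.60 to 0.80 kg, nearly empty 0.18 to 0.23 kg. Origin: centre of its underside; z up, x and y square to its sides.
- tin_b: One of three look-alike tins in the caddy (which is in which cell varies). Plain metal, 58 x 58 mm, 83 mm tall with its flush lid, which is pressed on for good; dark wooden knob on it, 20 mm across, from 83 to 105 mm height, fit to carry the tin by. Full it weighs 0.60 to 0.80 kg, nearly empty 0.18 to 0.23 kg. Origin: centre of its underside; z up, x and y square to its sides.
- tin_c: One of three look-alike tins in the caddy (which is in which cell varies). Plain metal, 58 x 58 mm, 83 mm tall with its flush lid, which is pressed on for good; dark wooden knob on it, 20 mm across, from 83 to 105 mm height, fit to carry the tin by. Full it weighs 0.60 to 0.80 kg, nearly empty 0.18 to 0.23 kg. Origin: centre of its underside; z up, x and y square to its sides.
- tin_d: The tin already in the lane: same shape and size as the three in the caddy, 0.41 to 0.53 kg. It stands on the lane floor, pressed forward against the lip by the pusher, free to slide back. Origin: centre of its underside.
- caddy: Low open wooden caddy, fixed, 76 x 218 mm, walls 45 mm high, floor 5 mm thick; three cells of 66 x 66 mm in a row along its y axis, centres at y = -71, 0 and +71 mm, one tin in each. The tins are 13 mm apart, too close for fingers between them; the tins' upper halves stand out above the walls. Origin: centre of its underside; z up.
- rack: Fixed shelf riser with the pusher lane under it. x points into the lane, away from the robot (yaw varies), z up; origin on the worktop, mid-lane, below the inner face of the front lip. Lane floor 4 mm high; lip from x = -4 to 0, top at z = 16 mm; side rails 65 mm apart inside, top at z = 16 mm. A front tin rests with its origin at x = 29 to 38 mm, y = 0, z = 4 mm.
- shelf_edge (a point): Middle of the lower front edge of the riser's wooden shelf board, 12 mm behind the lip's inner face and 190 mm above the worktop. The board reaches 115 mm to either side and 168 mm back over the lane; a mug and a jar stand on it up to 320 mm. Wire legs of 5 mm radius stand 18 mm behind this edge, 101 mm to either side. Axes as the rack's.
- utensil_tray: Flat brown wooden tray with cutlery in it, fixed on the worktop between the robot and the lane: 222 x 250 mm, rim 17 mm high; origin: centre of its underside. Behind its far rim 90 mm or more of bare worktop remain in front of the lip.
- pusher (a joint): Upright plastic paddle, 50 mm wide, top 68 mm above the worktop, sliding along the lane behind the stored tin; its front face is this value plus 2 mm (in m) behind the lip's inner face. A spring presses it forward, 3 N at the start (about 0.057, one tin) and 4 N with two tins (about 0.117); solid stop at 0.1235, when a second tin's front has passed the lip by about 9 mm.
Not all that is in view belongs to the job. What is shaped like the tin_a but green or orange is not meant.

How it is judged:
By the outcome, as a careful person would: the job done as asked, in the order asked, and still so for the second after the job is handed in, with the robot touching nothing.
It also fails if it takes over 69 s, if anything falls off the work surface, if the arm or the gripper's body presses on something with over 40 N, if the wrist force passes 120 N, or if a joint passes its speed limit or range.

ROBOT

A 6-joint arm with a two-finger parallel gripper is mounted at the origin on a cart in front of the work surface, level with it; the furniture and walls round the work are solid. World frame = base frame: x ahead of the robot, y to its left, z up, the work surface at z = 0. Lengths are in m, angles in rad, forces in N, time in s.
With the tool pointing down it reaches from about 0.325 to 0.9 m from the base axis. Payload 6.1 kg.
Tool frame: the origin (TCP) lies between the finger pads; the fingertips stand 22 mm ahead of it and the grasp point (between the pads) lies 3 mm ahead of it; z points along the fingers, y is the line along which they close (so a half turn about z gives the same grasp; the last joint's range is limited). The gripper opens to 87 mm and grips with 3 to 60 N. Pads are 19 mm wide; open, the fingers measure 117 mm over their backs; the gripper's body (75 mm by 190 mm) begins 51 mm behind the grasp point.
Start: joints at [1.074, 0.22, 1.526, -0, 1.395, -0.126], TCP at [0.226, 0.583, 0.245] pointing down, gripper open.
Joint ranges: [-2.98, 2.98], [-0.91, 2.08], [0.09, 2.57], [-1.24, 4.39], [0.2, 2.65], [-2.68, 2.68]. Speed limits (rad/s): [2.57, 2.57, 3.01, 3.14, 3.14, 3.14].

INTERFACE

Orientations are given as [roll, pitch, yaw] about the fixed x, y, z axes, in that order (R = Rz(yaw) Ry(pitch) Rx(roll)).
In Python, from plant import r gives the robot as it stands.
- The arm moves only by the tool servo_tool, never from a script. Its argument "motion" is a list that holds one entry, the list of rows, each a list of 7 numbers: the shift along the tool's x, y, z in mm, then the turn, a rotation vector about the tool's x, y, z in rad, then the gripper's target within -1 to 1 (fully open at 1, half-way at 0, shut at -1). In form: [[[x, y, z, rx, ry, rz, jaw], ...]]. A call has 1 to 10 rows; each row is the pose to reach, as a shift and turn from the pose commanded when the call began, along the tool's axes at that moment; what a row does not reach only later rows make up. A row lasts 1/10 s, in which the tool goes at most 50 mm and 8.59 degrees, less where a joint would pass 70% of its speed; a pose out of reach is approached as far as the arm can. A call with a gripper value outside its range is refused whole. The fingers move at their own pace and stop on an object; "force" is the grip in N (left out, the last holds). Time passes only in rows, so rows that repeat a pose let the fingers close. It gives the time, the measured TCP pose, the force, the opening and the grip force at its end, in the units of the state.
- r.get_obs(): the state, without advancing time (a new reading comes with each control period).
- r.capture(name): name is "scene" or "top"; returns (picture, depth): 400x640x3 uint8, red, green, blue; 400x640 float32, m along the optical axis (not along the pixel's ray), 0 where there is no reading.
- r.camera_info(name): a dict with "mtx" (3x3 intrinsics, pixels), "distortion" ([k1, k2, p1, p2, k3] as OpenCV has them; the pictures are not rectified), "eye" and "orientation" of the camera in the world. Camera axes: x right, y down, z forward; pixel columns grow to the right and rows downward; lengths in m; the calibration is good to about 2 mm. A picture is of the moment at which its call begins. camera_info takes no time and is no camera call.
- r.finish_job(): hands the job in; it is judged then, once.
Trained networks look in the newest picture that a camera, given by its name, has taken for a name from the list of things; names that differ only in an ending like _2 or _b are one class to them, and where a whole thing is asked for, a point or a joint stands for the part that bears it (a point fixed in the world has none). Each returns a list of dicts, best first, with "conf" (0 to 1); they miss things now and then, are a little off and sometimes report something else, mostly with a low value. They report only what shows in the picture. A call takes as long as a camera call. They do not tell look-alikes from the thing itself.
- r.boxes_of(camera, label): "extent" ([centre column, centre row, width, height] in pixels, round what is visible of it).
The state is a dict: "time_s": time; "joint_pos": joint angles; "dq": joint speeds; "joint_torque": joint torques, N m; "tcp_pos": TCP position; "tool_rot": TCP orientation; "ft_force": force on the tool from outside, world axes, zero at the start; "wrist_torque": the same for the moment, N m; "width": finger opening in m; "finger_force": force on a finger pad.
Only numpy, scipy, OpenCV 4.12 (cv2) and the standard library are available. Lean on these libraries where they do the work, as an engineer would, in place of code of your own. Each camera call takes 0.05 s, during which the arm holds its last target. There are 200 camera calls.

## Working session

There is one attempt and no reset: what is moved stays moved. The work goes in short steps, Python scripts to look and compute and a tool call to move; the robot and the scene stay as the last step left them, time stands still between calls to the robot, and variables do not carry over. Pictures are saved under pics/ and viewed, at most 10 in all, crops included, and the job is handed in when it is done.

Besides the shell and the picture viewer there is one more tool, called in YAML: its name, and indented under it one key for each argument. servo_tool: Moves the arm, as the interface text tells. Its arguments: {"type":"object","properties":{"motion":{"type":"array"},"force":{"type":"number"}},"required":["motion"]}

```bash
ls; mkdir -p pics; cat > h.py <<'E'
import numpy as np, cv2
from scipy.spatial.transform import Rotation as R
from plant import r
def cam(n):
    i=r.camera_info(n); K=np.array(i["mtx"],float); D=np.array(i["distortion"],float)
    o=np.array(i["orientation"],float)
    M=o if o.shape==(3,3) else R.from_euler('xyz',o).as_matrix()
    return K,D,np.array(i["eye"],float),M
def cloud(n,depth):
    K,D,e,M=cam(n); h,w=depth.shape
    u,v=np.meshgrid(np.arange(w),np.arange(h))
    p=cv2.undistortPoints(np.stack([u,v],-1).reshape(-1,1,2).astype(np.float64),K,D).reshape(h,w,2)
    c=np.dstack([p,np.ones((h,w))])*depth[...,None]
    P=c@M.T+e; P[depth==0]=np.nan
    return P
E
python3 - <<'E'
from h import *
for n in ("scene","top"):
    print(r.camera_info(n))
    p,d=r.capture(n); cv2.imwrite(f"pics/{n}0.png",cv2.cvtColor(p,cv2.COLOR_RGB2BGR)); np.save(f"{n}0.npy",d)
    for l in ("tin_a","caddy","rack","utensil_tray","pusher"):
        print(n,l,[(round(b["conf"],2),np.round(b["extent"]).tolist()) for b in r.boxes_of(n,l)])
print(r.get_obs())
E
```

```text
pics
{'mtx': array([[362.98587793,   0.        , 319.35091897],
       [  0.        , 362.98587793, 201.09866263],
       [  0.        ,   0.        ,   1.        ]]), 'distortion': array([0.02110722, 0.        , 0.        , 0.        , 0.        ]), 'eye': array([ 0.05078898, -0.28931684,  0.72424096]), 'orientation': array([-2.32694678,  0.01646592, -0.90029542])}
scene tin_a [(0.93, [278.0, 211.0, 29.0, 36.0]), (0.9, [254.0, 250.0, 34.0, 44.0]), (0.81, [321.0, 235.0, 30.0, 37.0]), (0.77, [300.0, 225.0, 31.0, 34.0]), (0.76, [418.0, 236.0, 33.0, 42.0]), (0.59, [236.0, 213.0, 34.0, 39.0]), (0.58, [291.0, 280.0, 35.0, 50.0])]
scene caddy [(0.72, [301.0, 243.0, 82.0, 50.0])]
scene rack [(0.57, [449.0, 194.0, 138.0, 158.0])]
scene utensil_tray [(0.64, [298.0, 226.0, 36.0, 35.0]), (0.45, [450.0, 196.0, 133.0, 159.0])]
scene pusher []
{'mtx': array([[429.7530599 ,   0.        , 320.87396692],
       [  0.        , 429.7530599 , 195.40953406],
       [  0.        ,   0.        ,   1.        ]]), 'distortion': array([0.00505831, 0.        , 0.        , 0.        , 0.        ]), 'eye': array
[... 513 characters left out ...]
[]
top pusher []
{'time_s': 0.6, 'joint_pos': array([ 1.07390336e+00,  2.20378118e-01,  1.52652744e+00, -3.91894873e-05,
        1.39469406e+00, -1.26091939e-01]), 'dq': array([ 0.00158716, -0.00031176,  0.00135238,  0.00207844,  0.00048459,
        0.00232026]), 'joint_torque': array([-4.18172576e-04, -4.94246864e+01, -3.87493014e+01,  6.98577426e-02,
        4.72340290e-02, -2.79014307e-05]), 'tcp_pos': array([0.22647804, 0.58250308, 0.24453666]), 'tool_rot': array([-3.14158088e+00,  3.74002451e-05,  2.77079849e+00]), 'ft_force': array([ 0.17909503,  0.58286036, -0.75826846]), 'wrist_torque': array([ 0.03819632, -0.03304439,  0.01196926]), 'finger_force': 0.0, 'width': 0.08691969066323377}
```

```bash
python3 - <<'E'
import cv2
a=cv2.imread("pics/scene0.png")[90:340,190:560]; cv2.imwrite("pics/s1.png",cv2.resize(a,None,fx=2.1,fy=2.1,interpolation=cv2.INTER_CUBIC))
a=cv2.imread("pics/top0.png")[50:320,180:500]; cv2.imwrite("pics/t1.png",cv2.resize(a,None,fx=2.2,fy=2.2,interpolation=cv2.INTER_CUBIC))
E
```

```text
(no output)
```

View pics/s1.png

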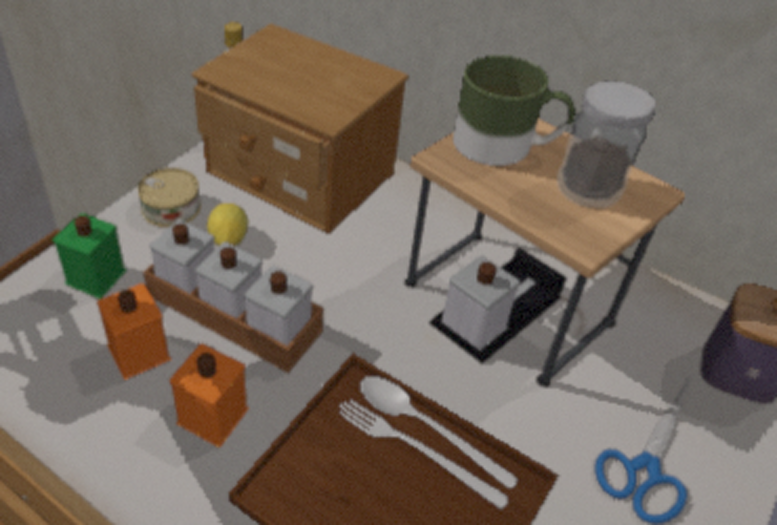

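View pics/t1.png

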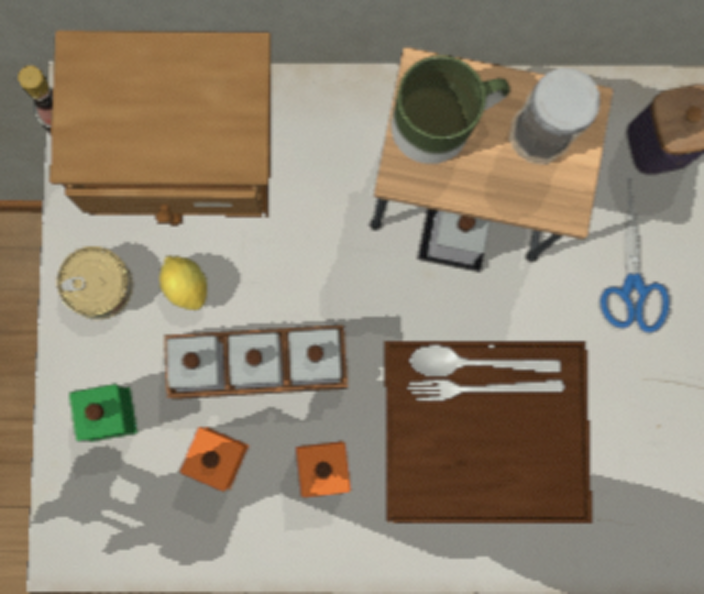

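The scene picture shows the three metal tins in the caddy, at full-frame pixels (278,211), (300,225) and (321,235). The green tin (234,213) and the orange ones (254,250) and (291,280) are look-alikes and not meant. Tin_d is in the black lane at (418,236). The top view agrees: caddy tins at (269,216), (295,213) and (323,213), tin_d at (391,158).

```bash
python3 - <<'E'
from h import *
def rect(p): 
    c,s,a=cv2.minAreaRect((p[:,:2]*1000).astype(np.float32)); return np.round(c,1),np.round(s,1),round(a,1)
for n in("top","scene"):
    P=cloud(n,np.load(n+"0.npy")); Z=P[...,2]
    print(n,"table z",np.nanmedian(Z[(np.abs(Z)<.02)]))
    for nm,lo,hi in (("lid",.078,.096),("knob",.100,.116),("shelf",.183,.222),("wall",.036,.052),("low",.010,.026)):
        m=((Z>lo)&(Z<hi)&(P[...,0]>.25)&(P[...,0]<.85)).astype(np.uint8)
        k,L,S,C=cv2.connectedComponentsWithStats(m)
        for i in range(1,k):
            if S[i,4]>(12 if nm=="knob" else 60):
                q=P[L==i]; print(nm,C[i].round(),S[i,4],"med",np.round(np.median(q,0)*1000,1),*rect(q))
E
```

```text
top table z 0.00028051915768689817
lid [482. 113.] 90 med [ 761.6 -334.3   85.9] [ 769.6 -350.3] [88.6 39.1] 53.2
lid [521. 162.] 409 med [ 633.7 -437.    87. ] [ 645.1 -439.5] [325.4  19.7] 2.4
lid [255. 134.] 152 med [705.5 253.4  88.8] [705.6 251.8] [  5.2 199.2] 0.3
lid [389. 156.] 305 med [651.2 -92.3  87.7] [654.1 -97.1] [58. 40.] 78.9
lid [295. 213.] 465 med [501.6 147.   88.3] [503.1 147.3] [58.6 56.7] 1.1
lid [322. 211.] 461 med [507.1  78.2  88.3] [507.6  77.1] [56.9 58.5] 1.4
lid [267. 214.] 466 med [496.5 216.5  88. ] [498.6 219.4] [58.  58.5] 3.7
lid [224. 237.] 463 med [439.8 326.3  83. ] [440.1 328.5] [58.  58.3] 11.2
lid [276. 258.] 473 med [387.8 194.1  83.2] [387.2 195.3] [57.8 58. ] 67.4
lid [326. 263.] 473 med [376.2  67.5  83.4] [376.   67.2] [57.6 57.9] 6.9
knob [494. 103.] 685 med [ 788.1 -365.8  103.2] [ 790.7 -367.4] [78.9 78.2] 10.7
knob [524. 156.] 342 med [ 650.2 -436.9  108.6] [ 658.9 -437.8] [301.2  17.7] 2.3
knob [199. 102.] 29 med [784.7 396.6 108.6] [787.4 400.3] [23.6  8.5] 54.4
knob [234. 144.] 69 med [674.1 304.9 107.9] [674.3 304. ] [ 1.6 93.9] 0.
[... 5653 characters left out ...]
. 238.] 426 med [ 667.  -123.8   15.4] [ 706.2 -109.8] [ 74.  164.5] 78.5
low [236. 223.] 116 med [418.2 301.7  17.9] [427.1 310.9] [39.2 75.8] 55.3
low [302. 247.] 329 med [466.7 109.8  18.2] [468.7 133.5] [ 71.6 229.2] 22.1
low [540. 271.] 214 med [ 752.3 -364.7   18.2] [ 764.2 -358.8] [87.2 43.4] 71.0
low [257. 262.] 108 med [369.1 169.2  18.2] [367.8 184. ] [35.9 74.1] 26.1
low [383. 324.] 1912 med [ 445.3 -150.5   16.2] [ 419.8 -136.8] [250.9 223.6] 89.9
low [556. 346.] 302 med [ 573.8 -436.8   18.2] [ 640.8 -436.9] [329.1  20.8] 3.8
low [292. 292.] 128 med [349.3  40.1  18.4] [362.3  49.9] [39.1 76.3] 52.8
low [400. 310.] 192 med [ 471.6 -166.6   15. ] [ 473.2 -154.9] [ 13.1 115.5] 0.2
```

```bash
cat >> h.py <<'E'
RO=np.array([.6315,-.0936]); RY=np.deg2rad(-11.3)
def rk(x,y,z):  # rack->world
    c,s=np.cos(RY),np.sin(RY); return np.array([RO[0]+c*x-s*y,RO[1]+s*x+c*y,z])
def ori(yaw,dip):  # yaw of heading, dip below horizontal (pi/2=down); tool y to the left of heading
    x=np.array([np.cos(yaw),np.sin(yaw),0]);y=np.array([-np.sin(yaw),np.cos(yaw),0])
    z=np.cos(dip)*x-np.sin(dip)*np.array([0,0,1.]); return np.column_stack([np.cross(y,z),y,z])
def goal(p,M,o=None):
    o=o or r.get_obs(); A=R.from_euler('xyz',o["tool_rot"]).as_matrix()
    print("shift mm",np.round(A.T@(np.array(p)-o["tcp_pos"])*1000,1),"rot",np.round(R.from_matrix(A.T@M).as_rotvec(),4))
def st():
    o=r.get_obs(); print({k:np.round(o[k],4).tolist() for k in("time_s","tcp_pos","tool_rot","joint_pos","ft_force","width","finger_force")})
D=np.pi/2
E
python3 -c "
from h import *
goal((.506,.076,.2),ori(np.deg2rad(3.7),D))"
```

```text
shift mm [-444.1 -370.8   44.6] rot [-0.      0.     -0.4354]
```

servo_tool:
  motion:
    - [[-37,-31,4,0,0,-0.04,0],[-74,-62,8,0,0,-0.08,0],[-111,-93,12,0,0,-0.12,0],[-148,-124,16,0,0,-0.16,0],[-185,-155,20,0,0,-0.2,0],[-222,-186,24,0,0,-0.24,0],[-259,-217,28,0,0,-0.28,0],[-296,-248,32,0,0,-0.32,0],[-333,-279,36,0,0,-0.36,0],[-370,-310,40,0,0,-0.4,0]]
  force: 30

```text
time_s: 1.6
tcp_pos: [0.4598, 0.1577, 0.2048]
tool_rot: [3.141, 0.001, -3.111]
ft_force: [0.9, 1.1, -0.4]
width: 0.0435
finger_force: 0.0
```

servo_tool:
  motion:
    - [[0,0,0,0,0,0,0],[0,0,0,0,0,0,0]]

```text
time_s: 1.8
tcp_pos: [0.4593, 0.1586, 0.2046]
tool_rot: [3.141, -0.0, -3.116]
ft_force: [-0.4, 0.2, 0.3]
width: 0.0437
finger_force: 0.0
```

```bash
python3 -c "
from h import *
st();goal((.506,.076,.114),ori(np.deg2rad(3.7),D))"
```

```text
{'time_s': 1.8, 'tcp_pos': [0.4593, 0.1586, 0.2046], 'tool_rot': [3.1412, -0.0003, -3.116], 'joint_pos': [0.1698, -0.084, 1.9237, 0.0005, 1.3021, -1.4268], 'ft_force': [-0.4257, 0.1826, 0.3222], 'width': 0.0437, 'finger_force': 0.0}
shift mm [-44.6 -83.8  90.5] rot [ 0.0004 -0.0003 -0.039 ]
```

servo_tool:
  motion:
    - [[-22,-42,20,0,0,-0.02,0],[-45,-84,40,0,0,-0.04,0],[-45,-84,60,0,0,-0.04,0],[-45,-84,80,0,0,-0.04,0],[-45,-84,90,0,0,-0.04,0],[-45,-84,90,0,0,-0.04,-1],[-45,-84,90,0,0,-0.04,-1],[-45,-84,90,0,0,-0.04,-1],[-45,-84,90,0,0,-0.04,-1]]
  force: 30

```text
time_s: 2.7
tcp_pos: [0.5072, 0.0773, 0.1158]
tool_rot: [-3.141, 0.002, -3.072]
ft_force: [0.2, -0.6, 0.7]
width: 0.0194
finger_force: 2.6
```

servo_tool:
  motion:
    - [[0,0,-5,0,0,0,-1],[0,0,-12,0,0,0,-1],[0,0,-15,0,0,0,-1],[0,0,-15,0,0,0,-1],[0,0,-15,0,0,0,-1],[0,0,-15,0,0,0,-1]]

```text
time_s: 3.3
tcp_pos: [0.5062, 0.0768, 0.1293]
tool_rot: [3.142, -0.001, -3.072]
ft_force: [0.6, -0.8, -1.4]
width: 0.0181
finger_force: 30.0
```

servo_tool:
  motion:
    - [[0,0,8,0,0,0,-1],[0,0,14,0,0,0,-1],[0,0,15,0,0,0,-1],[0,0,15,0,0,0,-1],[0,0,15,0,0,0,0],[0,0,15,0,0,0,0],[0,0,0,0,0,0,0],[0,0,-20,0,0,0,0],[0,35,-20,0,0,0,0],[0,71,-20,0,0,0,0]]

```text
time_s: 4.3
tcp_pos: [0.5022, 0.1477, 0.15]
tool_rot: [-3.142, 0.001, -3.075]
ft_force: [0.6, 0.6, 0.7]
width: 0.043
finger_force: 0.0
```

servo_tool:
  motion:
    - [[0,0,0,0,0,0,0],[0,0,18,0,0,0,0],[0,0,35,0,0,0,0],[0,0,35,0,0,0,0],[0,0,35,0,0,0,-1],[0,0,35,0,0,0,-1],[0,0,35,0,0,0,-1],[0,0,35,0,0,0,-1]]

```text
time_s: 5.1
tcp_pos: [0.5021, 0.1477, 0.1153]
tool_rot: [3.141, 0.001, -3.073]
ft_force: [0.1, 0.1, 0.2]
width: 0.0191
finger_force: 2.6
```

servo_tool:
  motion:
    - [[0,0,-5,0,0,0,-1],[0,0,-12,0,0,0,-1],[0,0,-15,0,0,0,-1],[0,0,-15,0,0,0,-1],[0,0,-15,0,0,0,-1],[0,0,-15,0,0,0,-1]]

```text
time_s: 5.7
tcp_pos: [0.5013, 0.1477, 0.1293]
tool_rot: [-3.142, -0.0, -3.072]
ft_force: [-0.3, -0.4, -1.6]
width: 0.0179
finger_force: 30.0
```

```bash
python3 -c "
from h import *
st()
p,d=r.capture('top')
P=cloud('top',d)
cv2.imwrite('pics/t2.png',cv2.resize(cv2.cvtColor(p,cv2.COLOR_RGB2BGR)[150:300,200:420],None,fx=3,fy=3))
st()
r.capture('top');st()"
```

```text
{'time_s': 5.7, 'tcp_pos': [0.5013, 0.1477, 0.1293], 'tool_rot': [-3.1415, -0.0005, -3.0724], 'joint_pos': [0.1355, 0.0924, 1.898, -0.0, 1.1517, -1.5045], 'ft_force': [-0.2932, -0.4241, -1.6202], 'width': 0.0179, 'finger_force': 29.9996}
{'time_s': 5.75, 'tcp_pos': [0.5013, 0.1477, 0.1292], 'tool_rot': [-3.1416, -0.0006, -3.0724], 'joint_pos': [0.1355, 0.0925, 1.8981, 0.0, 1.1517, -1.5045], 'ft_force': [-0.0108, 0.341, -1.6054], 'width': 0.0179, 'finger_force': 29.9996}
{'time_s': 5.8, 'tcp_pos': [0.5013, 0.1477, 0.1292], 'tool_rot': [-3.1415, -0.0007, -3.0723], 'joint_pos': [0.1355, 0.0925, 1.898, 0.0, 1.1517, -1.5045], 'ft_force': [0.4505, -0.759, -1.9409], 'width': 0.0178, 'finger_force': 29.9997}
```

View pics/t2.png

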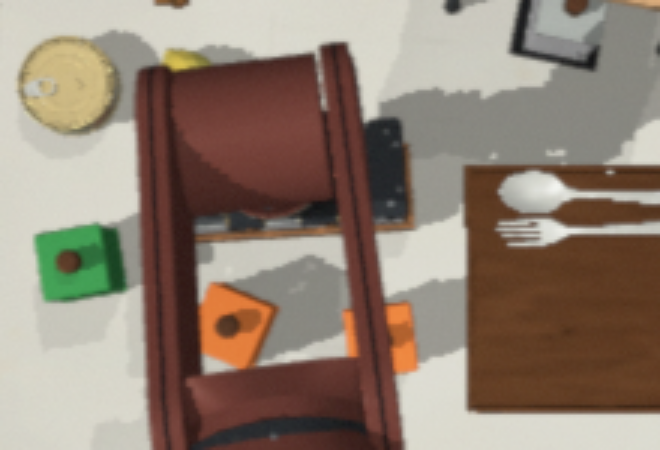

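The arm covers most of the top view. The gripper's black body spans the caddy's y direction, as I assumed. Both tins so far pull only about 1.8 N, so they are nearly empty. The third should be heavy.

servo_tool:
  motion:
    - [[0,0,8,0,0,0,-1],[0,0,14,0,0,0,-1],[0,0,15,0,0,0,-1],[0,0,15,0,0,0,-1],[0,0,15,0,0,0,0],[0,0,15,0,0,0,0],[0,0,0,0,0,0,0],[0,0,-20,0,0,0,0],[0,35,-20,0,0,0,0],[0,71,-20,0,0,0,0]]

```text
time_s: 6.8
tcp_pos: [0.4979, 0.2189, 0.1517]
tool_rot: [3.141, 0.003, -3.075]
ft_force: [0.2, 0.6, -0.3]
width: 0.0427
finger_force: 0.0
```

servo_tool:
  motion:
    - [[0,0,0,0,0,0,0],[0,0,18,0,0,0,0],[0,0,35,0,0,0,0],[0,0,35,0,0,0,0],[0,0,35,0,0,0,-1],[0,0,35,0,0,0,-1],[0,0,35,0,0,0,-1],[0,0,35,0,0,0,-1]]
  force: 45

```text
time_s: 7.6
tcp_pos: [0.4972, 0.2187, 0.1155]
tool_rot: [3.141, 0.002, -3.073]
ft_force: [0.1, 2.7, 2.1]
width: 0.0195
finger_force: 2.5
```

servo_tool:
  motion:
    - [[0,0,-5,0,0,0,-1],[0,0,-12,0,0,0,-1],[0,0,-15,0,0,0,-1],[0,0,-15,0,0,0,-1],[0,0,-15,0,0,0,-1],[0,0,-15,0,0,0,-1]]

```text
time_s: 8.2
tcp_pos: [0.4963, 0.2184, 0.1291]
tool_rot: [-3.141, -0.001, -3.072]
ft_force: [0.4, 0.8, -5.7]
width: 0.0175
finger_force: 45.0
```

```bash
python3 -c "
from h import *
st();goal(rk(-.05,0,.22),ori(RY,D));goal(rk(-.05,0,.12),ori(RY,D))"
```

```text
{'time_s': 8.2, 'tcp_pos': [0.4963, 0.2184, 0.1291], 'tool_rot': [-3.1414, -0.0008, -3.0724], 'joint_pos': [0.2691, 0.1384, 1.8478, -0.0, 1.1562, -1.3709], 'ft_force': [0.4362, 0.777, -5.6989], 'width': 0.0175, 'finger_force': 44.9981}
shift mm [ -65.  -307.5  -90.9] rot [-0.0003 -0.0008  0.2665]
shift mm [ -65.1 -307.5    9.1] rot [-0.0003 -0.0008  0.2665]
```

```bash
python3 -c "
from h import *
p,d=r.capture('top'); P=cloud('top',d); o=r.get_obs(); q=(P-o['tcp_pos']).reshape(-1,3)
q=q[np.isfinite(q[:,0])]
q=q[(np.abs(q[:,1])<.12)&(np.abs(q[:,0])<.2)]
for z in np.arange(.02,.5,.03):
    s=q[(q[:,2]>z)&(q[:,2]<=z+.03)]
    if len(s)>5: print(round(z,2),len(s),'x',np.round(np.percentile(s[:,0],[0,1,99,100]),3),'y',np.round(s[:,1].min(),3),np.round(s[:,1].max(),3))
P,d=None,None
d=np.load('top0.npy');P=cloud('top',d);m=(P[...,2]>.225)&(P[...,0]>.6)&(P[...,0]<.79)&(np.abs(P[...,1]+.11)<.13)
c,s=np.cos(RY),np.sin(RY); Q=P[m]; print('mug/jar min rack x',np.percentile((Q[:,0]-RO[0])*c+(Q[:,1]-RO[1])*s,[0,1,5]))
"
```

```text
0.02 815 x [0.176 0.177 0.2   0.2  ] y -0.088 0.119
0.05 136 x [-0.041 -0.04   0.198  0.199] y -0.094 0.076
0.08 590 x [-0.04  -0.038  0.042  0.044] y -0.096 0.071
0.14 34 x [-0.037 -0.036 -0.024 -0.024] y -0.031 0.008
0.17 53 x [-0.039 -0.038 -0.022 -0.021] y -0.032 0.013
0.2 31 x [-0.037 -0.037 -0.025 -0.025] y -0.028 0.006
0.23 11 x [-0.036 -0.036 -0.029 -0.029] y -0.024 -0.005
0.26 23 x [-0.039 -0.039  0.009  0.02 ] y -0.059 0.001
0.29 122 x [-0.104 -0.099  0.039  0.044] y -0.084 0.03
0.32 1091 x [-0.142 -0.128  0.054  0.059] y -0.102 0.067
0.35 3005 x [-0.164 -0.13   0.043  0.049] y -0.108 0.065
0.38 1340 x [-0.195 -0.166 -0.011 -0.006] y -0.108 0.048
0.41 2959 x [-0.197 -0.186 -0.084 -0.075] y -0.113 0.03
0.44 2318 x [-0.2   -0.199 -0.146 -0.143] y -0.113 -0.005
0.47 491 x [-0.2   -0.2   -0.187 -0.184] y -0.11 -0.029
mug/jar min rack x [0.05463109 0.05584529 0.05787004]
```

```bash
cat > k.py <<'E'
from h import *
from scipy.optimize import least_squares
Q=[[1.0739,.2204,1.5265],[.1698,-.084,1.9237],[.1355,.0924,1.898],[.2691,.1384,1.8478]]
X=np.array([[.2265,.5825,.2445],[.4593,.1586,.2046],[.5013,.1477,.1293],[.4963,.2184,.1291]])
def f(p):
    a,L1,L2,hz,l=p; e=[]
    for q,x in zip(Q,X):
        s=q[1]+q[2]; rr=a+L1*np.sin(q[1])+L2*np.sin(s); z=hz+L1*np.cos(q[1])+L2*np.cos(s)
        e+=[rr*np.cos(q[0])-l*np.sin(q[0])-x[0],rr*np.sin(q[0])+l*np.cos(q[0])-x[1],z-x[2]]
    return e
s=least_squares(f,[0,.45,.45,0,.08]); a,L1,L2,hz,l=s.x
print(s.x.round(4),np.abs(s.fun).max())
Lt=.34
for dip in (25,30,35,40,50):
  for R_ in (.535,.60,.62,):
    for z in (.06,):
        d=np.deg2rad(dip); wr=R_-Lt*np.cos(d)-a; wz=z+Lt*np.sin(d)-(hz+Lt)
        D2=wr*wr+wz*wz; c=(D2-L1**2-L2**2)/(2*L1*L2)
        if abs(c)>1: print(dip,R_,"unreach",c);continue
        q3=np.arccos(c); q2=np.arctan2(wr,wz)-np.arctan2(L2*np.sin(q3),L1+L2*np.cos(q3))
        print(dip,R_,"q2 %.2f q3 %.2f q5 %.2f"%(q2,q3,np.pi/2+d-q2-q3))
E
python3 k.py
```

```text
[-0.0175  0.4175  0.5482 -0.0648  0.0786] 0.005740412707928577
25 0.535 q2 -0.01 q3 2.68 q5 -0.67
25 0.6 q2 0.13 q3 2.53 q5 -0.65
25 0.62 q2 0.17 q3 2.48 q5 -0.64
30 0.535 q2 -0.09 q3 2.66 q5 -0.48
30 0.6 q2 0.07 q3 2.51 q5 -0.48
30 0.62 q2 0.11 q3 2.46 q5 -0.47
35 0.535 q2 -0.15 q3 2.63 q5 -0.30
35 0.6 q2 0.02 q3 2.47 q5 -0.31
35 0.62 q2 0.07 q3 2.43 q5 -0.31
40 0.535 q2 -0.18 q3 2.59 q5 -0.14
40 0.6 q2 -0.00 q3 2.43 q5 -0.16
40 0.62 q2 0.04 q3 2.38 q5 -0.16
50 0.535 q2 -0.18 q3 2.48 q5 0.14
50 0.6 q2 -0.01 q3 2.33 q5 0.13
50 0.62 q2 0.04 q3 2.28 q5 0.13
```

servo_tool:
  motion:
    - [[0,0,-20,0,0,0,-1],[0,0,-45,0,0,0,-1],[0,0,-75,0,0,0,-1],[0,0,-100,0,0,0,-1],[-8,-30,-103,0,0,0.03,-1],[-16,-70,-103,0,0,0.06,-1],[-24,-110,-103,0,0,0.1,-1],[-32,-150,-103,0,0,0.13,-1],[-40,-190,-103,0,0,0.17,-1],[-49,-230,-103,0,0,0.2,-1]]

```text
time_s: 9.25
tcp_pos: [0.5613, -0.0091, 0.2322]
tool_rot: [3.141, -0.001, 3.009]
ft_force: [-0.1, 0.7, -7.5]
width: 0.0177
finger_force: 45.0
```

servo_tool:
  motion:
    - [[0,-30,0,0,0,0.03,-1],[0,-50,0,0,0,0.05,-1],[0,-50,0,0,0,0.05,-1]]

```text
time_s: 9.55
tcp_pos: [0.5544, -0.0601, 0.232]
tool_rot: [-3.14, -0.001, 2.957]
ft_force: [0.7, 0.8, -6.5]
width: 0.0177
finger_force: 45.0
```

```bash
python3 -c "
from h import *
st();goal(rk(-.05,0,.122),ori(RY,D))"
```

```text
{'time_s': 9.55, 'tcp_pos': [0.5544, -0.0601, 0.232], 'tool_rot': [-3.1401, -0.0008, 2.9569], 'joint_pos': [-0.2485, 0.0699, 1.7178, -0.0016, 1.3546, -1.6343], 'ft_force': [0.6937, 0.7757, -6.4582], 'width': 0.0177, 'finger_force': 44.9976}
shift mm [-32. -18. 110.] rot [-0.0015 -0.0008  0.0126]
```

servo_tool:
  motion:
    - [[-16,-9,25,0,0,0.01,-1],[-32,-18,50,0,0,0.01,-1],[-32,-18,75,0,0,0.01,-1],[-32,-18,100,0,0,0.01,-1],[-32,-18,113,0,0,0.01,-1],[-32,-18,117,0,0,0.01,-1],[-32,-18,119,0,0,0.01,-1],[-32,-18,119,0,0,0.01,-1]]

```text
time_s: 10.35
tcp_pos: [0.584, -0.0806, 0.1148]
tool_rot: [-3.141, 0.002, 2.951]
ft_force: [-1.1, 0.2, -6.6]
width: 0.0176
finger_force: 45.0
```

servo_tool:
  motion:
    - [[0,0,1,0,0,0,-1],[0,0,2,0,0,0,-1],[0,0,2,0,0,0,-1]]

```text
time_s: 10.65
tcp_pos: [0.5834, -0.0806, 0.1121]
tool_rot: [-3.142, 0.001, 2.951]
ft_force: [-0.6, -1.2, -6.9]
width: 0.0176
finger_force: 45.0
```

servo_tool:
  motion:
    - [[0,0,1,0,0,0,-1],[0,0,2,0,0,0,-1],[0,0,2.5,0,0,0,-1],[0,0,2.5,0,0,0,-1]]

```text
time_s: 11.05
tcp_pos: [0.584, -0.0805, 0.1107]
tool_rot: [3.141, 0.002, 2.951]
ft_force: [-3.8, 1.2, 5.5]
width: 0.0175
finger_force: 45.0
```

servo_tool:
  motion:
    - [[0,0,-0.5,0,0,0,0],[0,0,-0.5,0,0,0,0],[0,0,-0.5,0,0,0,0],[0,0,-20,0,0,0,0],[0,0,-50,0,0,0,0.5],[20,0,-90,0,0,0,1],[60,0,-110,0,0,0,1],[100,0,-110,0,0,0,1],[100,0,-110,0,0,0,1]]

```text
time_s: 11.95
tcp_pos: [0.481, -0.0606, 0.2184]
tool_rot: [-3.142, -0.002, 2.951]
ft_force: [-0.1, 0.8, -1.0]
width: 0.0753
finger_force: 0.0
```

```bash
cat > m.py <<'E'
from h import *
def see():
  for n in("top","scene"):
    p,d=r.capture(n); P=cloud(n,d); Z=P[...,2]
    m0=(P[...,0]>.45)&(P[...,0]<.75)&(P[...,1]<-.03)&(P[...,1]>-.17)
    for nm,lo,hi in (("lid",.078,.092),("knob",.098,.112)):
        m=((Z>lo)&(Z<hi)&m0).astype(np.uint8); k,L,S,C=cv2.connectedComponentsWithStats(m)
        for i in range(1,k):
            if S[i,4]>(12 if nm=="knob" else 80):
                q=P[L==i]; c,s,a=cv2.minAreaRect((q[:,:2]*1000).astype(np.float32))
                w=np.array(c)/1000-RO; cc,ss=np.cos(RY),np.sin(RY)
                print(n,nm,C[i].round(),"z %.1f"%(np.median(q[:,2])*1000),"c",np.round(c,1),"rack",np.round([(w[0]*cc+w[1]*ss)*1e3,(-w[0]*ss+w[1]*cc)*1e3],1),"size",np.round(s,1),"ang",round(a,1))
  return p
E
python3 - <<'E'
from m import *
st(); p=see(); st()
cv2.imwrite("pics/s3.png",cv2.resize(cv2.cvtColor(p,cv2.COLOR_RGB2BGR)[100:340,220:560],None,fx=2.2,fy=2.2))
E
```

```text
{'time_s': 11.95, 'tcp_pos': [0.481, -0.0606, 0.2184], 'tool_rot': [-3.1415, -0.0023, 2.951], 'joint_pos': [-0.2879, -0.0977, 1.9096, -0.0003, 1.3321, -1.668], 'ft_force': [-0.1333, 0.8095, -0.9768], 'width': 0.0753, 'finger_force': 0.0}
top lid [389. 155.] z 87.9 c [653.9 -96.9] rack [22.6  1.2] size [58.3 40.5] ang 78.4
top lid [376. 180.] z 83.7 c [588.7 -58.1] rack [-49.   26.4] size [20.1 58. ] ang 69.8
top knob [391. 151.] z 107.8 c [661.1 -97.8] rack [29.8  1.7] size [18.  14.8] ang 76.4
scene lid [424. 228.] z 86.8 c [ 657.1 -112.8] rack [ 28.9 -13.8] size [33.6 58.3] ang 78.4
scene lid [400. 245.] z 83.1 c [579.1 -93.4] rack [-51.5 -10.1] size [35.6 59.1] ang 75.7
scene knob [424. 221.] z 102.2 c [ 657.1 -107.4] rack [27.8 -8.5] size [ 4.1 13.6] ang 70.2
{'time_s': 12.05, 'tcp_pos': [0.4848, -0.0617, 0.2193], 'tool_rot': [-3.1413, 0.0016, 2.9506], 'joint_pos': [-0.288, -0.0918, 1.9024, -0.0001, 1.3294, -1.6678], 'ft_force': [0.3058, -0.3153, -0.105], 'width': 0.0826, 'finger_force': 0.0}
```

View pics/s3.png

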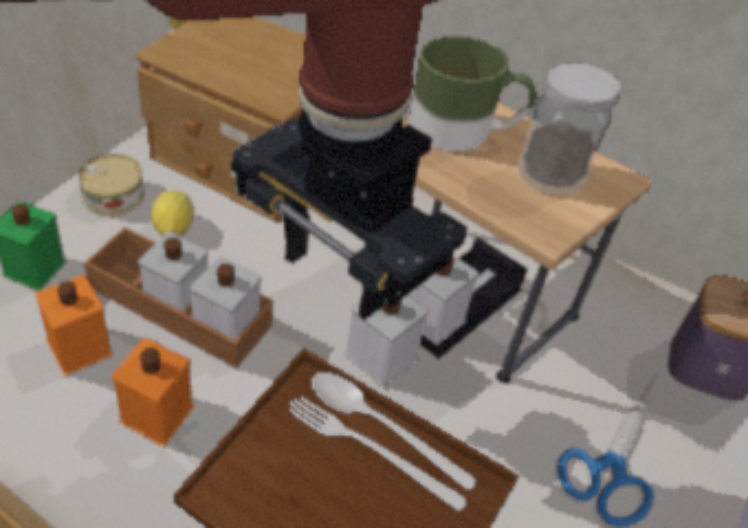

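```bash
sed -i 's/^RO=.*;/RO=np.array([.6315,-.0926]);/' h.py; cat >> h.py <<'E'
def tin(x,y,z,dip=55,back=0,off=-.015,h=.050):
    """TCP goal to hold a tin whose origin is at rack x,y,z"""
    M=ori(RY,np.deg2rad(dip)); g=rk(x+off,y,z+h); goal(g-M[:,2]*(.003+back),M)
E
grep -n RO= h.py
python3 - <<'E'
from h import *
w=np.array([.584,-.0806])-RO; c,s=np.cos(RY),np.sin(RY); print(w@[c,s],w@[-s,c])
tin(-.05,w@[-s,c],0,back=.1)
E
```

```text
16:RO=np.array([.6315,-.0926]); RY=np.deg2rad(-11.3)
-0.04893055001187432 0.002459934051039765
shift mm [-25.7   0.8  85. ] rot [ 0.0016 -0.6093  0.0061]
```

servo_tool:
  motion:
    - [[0,0,0,0,-0.1,0,1],[0,0,0,0,-0.22,0,1],[0,0,0,0,-0.34,0,1],[-5,0,20,0,-0.46,0,1],[-12,0,40,0,-0.58,0,1],[-20,1,65,0,-0.61,0.006,1],[-26,1,85,0,-0.61,0.006,1],[-26,1,85,0,-0.61,0.006,1]]

```text
time_s: 12.85
tcp_pos: [0.5095, -0.0653, 0.1307]
tool_rot: [3.139, 0.604, 2.943]
ft_force: [-0.5, 0.4, 0.1]
width: 0.0867
finger_force: 0.0
```

```bash
python3 - <<'E'
from m import *
st(); p=see()
cv2.imwrite("pics/s4.png",cv2.resize(cv2.cvtColor(p,cv2.COLOR_RGB2BGR)[100:340,220:560],None,fx=2.2,fy=2.2))
E
```

```text
{'time_s': 12.85, 'tcp_pos': [0.5095, -0.0653, 0.1307], 'tool_rot': [3.1386, 0.6041, 2.9432], 'joint_pos': [-0.3304, -0.3342, 2.3979, 0.1678, 0.4841, -1.8285], 'ft_force': [-0.4889, 0.3668, 0.0596], 'width': 0.0867, 'finger_force': 0.0}
top lid [389. 156.] z 87.5 c [654.1 -96.7] rack [23.   0.4] size [57.3 40.4] ang 79.0
top lid [383. 182.] z 83.3 c [584.  -80.2] rack [-49.    2.9] size [58.1 57.9] ang 78.6
top knob [391. 151.] z 108.5 c [660.1 -97.5] rack [29.1  0.8] size [18.7 14.2] ang 80.8
top knob [384. 181.] z 103.7 c [584.6 -79.8] rack [-48.5   3.4] size [17.9 18.2] ang 45.1
scene lid [420. 225.] z 86.7 c [ 658.6 -100.3] rack [28.1 -2.3] size [58.2 60.3] ang 78.5
scene knob [422. 219.] z 106.3 c [ 659.2 -100.7] rack [28.7 -2.6] size [18.1 17.4] ang 79.8
scene knob [399. 234.] z 103.7 c [585.  -81.1] rack [-47.9   2.1] size [10.6 17.8] ang 15.2
```

View pics/s4.png

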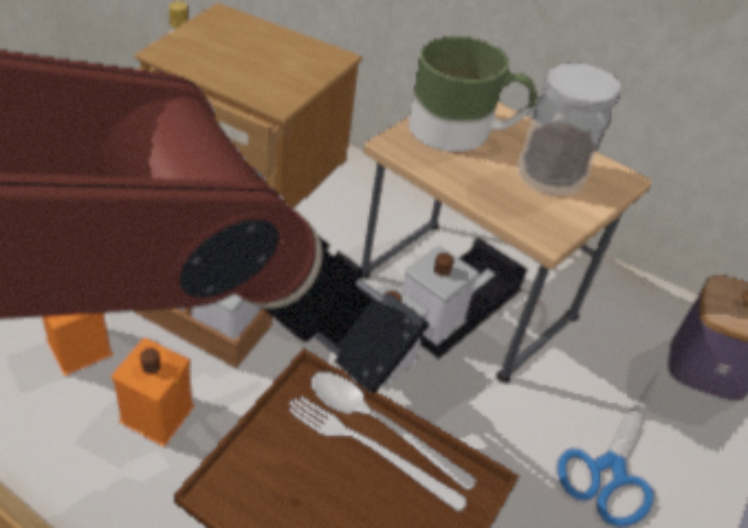

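```bash
python3 - <<'E'
from h import *
tin(-.049,.0025,0,back=.0)
E
```

```text
shift mm [ -0.2  -0.4 100. ] rot [ 0.0019 -0.0017 -0.0004]
```

servo_tool:
  motion:
    - [[0,0,30,0,0,0,1],[0,0,60,0,0,0,1],[0,0,85,0,0,0,1],[0,0,100,0,0,0,1],[0,0,100,0,0,0,1],[0,0,100,0,0,0,1]]

```text
time_s: 13.55
tcp_pos: [0.5679, -0.0769, 0.0533]
tool_rot: [3.139, 0.611, 2.944]
ft_force: [0.1, -0.1, 0.6]
width: 0.087
finger_force: 0.0
```

```bash
python3 - <<'E'
from h import *
st(); tin(-.049,.0025,0)
E
```

```text
{'time_s': 13.55, 'tcp_pos': [0.5679, -0.0769, 0.0533], 'tool_rot': [3.1394, 0.6112, 2.9441], 'joint_pos': [-0.3098, 0.0264, 2.2807, 0.2882, 0.2359, -1.9435], 'ft_force': [0.0551, -0.1037, 0.6448], 'width': 0.087, 'finger_force': 0.0}
shift mm [ 0.7 -0.5  0.6] rot [ 0.002   0.0003 -0.0002]
```

```bash
sed -i 's/dip=55,back=0,off=-.015,h=.050/dip=59,back=0,off=-.017,h=.052/' h.py; python3 - <<'E'
from h import *
tin(-.049,.0025,0)
E
```

```text
shift mm [ 1.  -0.5 -2.2] rot [ 0.002   0.0701 -0.0002]
```

servo_tool:
  motion:
    - [[1,-0.5,-2,0.002,0.07,0,1],[1,-0.5,-2,0.002,0.07,0,1],[1,-0.5,-2,0.002,0.07,0,-1],[1,-0.5,-2,0.002,0.07,0,-1],[1,-0.5,-2,0.002,0.07,0,-1],[1,-0.5,-2,0.002,0.07,0,-1],[1,-0.5,-2,0.002,0.07,0,-1],[1,-0.5,-2,0.002,0.07,0,-1]]
  force: 45

```text
time_s: 14.35
tcp_pos: [0.5645, -0.0765, 0.0529]
tool_rot: [3.141, 0.539, 2.944]
ft_force: [-2.6, 0.9, 2.2]
width: 0.0578
finger_force: 45.0
```

```bash
python3 - <<'E'
from m import *
st(); see()
print("lift");tin(-.049,.0,.024); print("in");tin(.033,.0,.024);print("down");tin(.033,0,.004)
E
```

```text
{'time_s': 14.35, 'tcp_pos': [0.5645, -0.0765, 0.0529], 'tool_rot': [3.1413, 0.5394, 2.944], 'joint_pos': [-0.3046, 0.0344, 2.2404, 0.1689, 0.3344, -1.8224], 'ft_force': [-2.5701, 0.9117, 2.2382], 'width': 0.0578, 'finger_force': 44.9973}
top lid [389. 156.] z 88.0 c [653.7 -96.7] rack [22.6  0.4] size [57.5 40.4] ang 79.0
top lid [384. 179.] z 83.7 c [590.7 -81.8] rack [-42.1   2.6] size [58.  43.8] ang 78.6
top knob [391. 151.] z 107.7 c [661.1 -98. ] rack [30.1  0.5] size [18.4 14.4] ang 77.3
top knob [385. 181.] z 103.7 c [584.5 -80.8] rack [-48.4   2.4] size [17.8 18. ] ang 27.2
top knob [367. 203.] z 108.1 c [526.4 -33.3] rack [-114.7   37.5] size [18.   7.2] ang 17.3
scene lid [420. 226.] z 86.7 c [ 659.5 -100.2] rack [29. -2.] size [58.5 59. ] ang 79.7
scene knob [422. 219.] z 106.6 c [ 658.3 -101.4] rack [28.  -3.4] size [17.6 17.2] ang 78.7
scene knob [390. 267.] z 99.9 c [ 493.9 -112.4] rack [-131.   -46.4] size [25.8  7.1] ang 80.1
scene knob [404. 282.] z 109.8 c [ 478.2 -154.8] rack [-138.1  -91.1] size [ 6.3 20.1] ang 58.0
lift
shift mm [-14.3  -2.7 -21.4] rot [ 0.0002 -0.0018 -0.0002]
in
shift mm [-84.6  -2.6  20.7] rot [ 0.0002 -0.0018 -0.0002]
down
shift mm [-74.4  -2.7  37.9] rot [ 0.0002 -0.0018 -0.0002]
```

servo_tool:
  motion:
    - [[-4,0,-6,0,0,0,-1],[-8,-1,-12,0,0,0,-1],[-13,-3,-21,0,0,0,-1],[-13,-3,-21,0,0,0,-1],[-13,-3,-21,0,0,0,-1]]

```text
time_s: 14.95
tcp_pos: [0.5648, -0.08, 0.0785]
tool_rot: [-3.142, 0.541, 2.944]
ft_force: [0.1, -0.0, -6.2]
width: 0.058
finger_force: 45.0
```

```bash
python3 - <<'E'
from m import *
st(); see(); print("lift");tin(-.049,.0,.024)
print("pre");tin(-.031,.0,.024);print("in");tin(.034,.0,.024)
E
```

```text
{'time_s': 14.95, 'tcp_pos': [0.5648, -0.08, 0.0785], 'tool_rot': [-3.1416, 0.541, 2.9438], 'joint_pos': [-0.3123, -0.024, 2.2351, 0.1529, 0.3966, -1.8104], 'ft_force': [0.0565, -0.0472, -6.1998], 'width': 0.058, 'finger_force': 44.9983}
top lid [389. 156.] z 87.3 c [654.1 -96.6] rack [22.9  0.5] size [57.8 41.4] ang 78.3
top knob [391. 151.] z 108.0 c [660.8 -97.5] rack [29.7  0.9] size [18.2 14.4] ang 76.7
top knob [387. 177.] z 109.0 c [592.  -85.5] rack [-40.1  -0.8] size [58.5 44.4] ang 79.4
top knob [385. 190.] z 108.3 c [558.5 -82.1] rack [-73.7  -4. ] size [61.9  5.9] ang 79.3
scene lid [420. 225.] z 86.8 c [ 659.4 -100.8] rack [28.9 -2.5] size [57.7 60.2] ang 80.1
scene knob [422. 219.] z 106.9 c [ 658.8 -100.7] rack [28.4 -2.5] size [17.5 17.5] ang 63.3
scene knob [411. 233.] z 108.0 c [ 598.2 -101.7] rack [-30.9 -15.5] size [32.1 17.2] ang 77.5
lift
shift mm [-1.4  0.5 -0.4] rot [-0.     -0.0018 -0.0004]
pre
shift mm [-16.8   0.5   8.8] rot [-0.     -0.0018 -0.0004]
in
shift mm [-72.6   0.5  42.2] rot [-0.     -0.0018 -0.0004]
```

servo_tool:
  motion:
    - [[-12,0.5,7,0,0,0,-1],[-20,0.5,11.5,0,0,0,-1],[-28,0.7,16,0,0,0,-1],[-36,0.7,21,0,0,0,-1],[-44,0.7,25.5,0,0,0,-1],[-44,0.7,25.5,0,0,0,-1]]

```text
time_s: 15.65
tcp_pos: [0.6144, -0.0889, 0.0775]
tool_rot: [3.141, 0.538, 2.944]
ft_force: [-0.8, 0.2, -7.5]
width: 0.0578
finger_force: 45.0
```

```bash
python3 - <<'E'
from m import *
st(); see()
print("in");tin(.034,.0,.024)
E
```

```text
{'time_s': 15.65, 'tcp_pos': [0.6144, -0.0889, 0.0775], 'tool_rot': [3.1411, 0.5376, 2.9439], 'joint_pos': [-0.2975, 0.0994, 2.1081, 0.1321, 0.4019, -1.7783], 'ft_force': [-0.7751, 0.2077, -7.5133], 'width': 0.0578, 'finger_force': 44.9985}
top knob [390. 158.] z 108.3 c [642.6 -94.7] rack [11.3  0.1] size [58.2 42.2] ang 79.9
top knob [390. 170.] z 108.1 c [609.6 -92.3] rack [-21.6  -4. ] size [64.6  5.7] ang 80.1
scene lid [433. 218.] z 87.1 c [ 694.1 -107.7] rack [64.3 -2.5] size [56.7 45.7] ang 79.4
scene knob [429. 213.] z 106.2 c [ 687.2 -106.1] rack [57.3 -2.3] size [18.  18.5] ang 37.7
scene knob [425. 221.] z 107.5 c [ 652.5 -113.6] rack [ 24.7 -16.4] size [13.1 27.7] ang 2.8
in
shift mm [-28.5  -0.3  16.4] rot [ 0.     -0.0018 -0.0003]
```

servo_tool:
  motion:
    - [[-7,0,4,0,0,0,-1],[-14,0,8,0,0,0,-1],[-21,0,12.5,0,0,0,-1],[-26,0,15,0,0,0,-1],[-29.5,0,17,0,0,0,-1],[-29.5,0,17,0,0,0,-1]]

```text
time_s: 16.35
tcp_pos: [0.6466, -0.0952, 0.0776]
tool_rot: [3.141, 0.536, 2.944]
ft_force: [-3.1, 1.6, -8.1]
width: 0.0579
finger_force: 45.0
```

```bash
python3 - <<'E'
from m import *
st(); see()
tin(.034,.0,.024);tin(.034,.0,.004)
E
```

```text
{'time_s': 16.35, 'tcp_pos': [0.6466, -0.0952, 0.0776], 'tool_rot': [3.1409, 0.5363, 2.9439], 'joint_pos': [-0.2905, 0.1722, 2.0247, 0.1199, 0.413, -1.7605], 'ft_force': [-3.0711, 1.6025, -8.1325], 'width': 0.0579, 'finger_force': 44.9971}
top knob [391. 151.] z 108.2 c [661.7 -98.1] rack [30.7  0.5] size [56.4 13.7] ang 78.8
top knob [392. 157.] z 108.5 c [643.4 -99.7] rack [13.  -4.6] size [63.   5.4] ang 79.0
scene lid [443. 213.] z 87.1 c [ 726.6 -124.6] rack [ 99.5 -12.7] size [39.6 40.9] ang 71.4
scene knob [437. 207.] z 106.5 c [ 718.  -112.3] rack [88.7 -2.4] size [18.6 15.1] ang 72.6
scene knob [434. 214.] z 107.1 c [ 685.  -118.9] rack [ 57.6 -15.3] size [24.3  8.1] ang 73.1
shift mm [-0.5 -0.5 -0.6] rot [ 0.0004 -0.004  -0.0004]
shift mm [ 9.8 -0.5 16.6] rot [ 0.0004 -0.004  -0.0004]
```

servo_tool:
  motion:
    - [[-1.7,0,1,0,-0.003,0,-1],[0.8,0,5,0,-0.003,0,-1],[3.4,0,9.5,0,-0.003,0,-1],[6,0,14,0,-0.003,0,-1],[7.5,0,16.5,0,-0.003,0,-1],[7.5,0,16.5,0,-0.003,0,-1]]

```text
time_s: 17.05
tcp_pos: [0.6492, -0.0958, 0.0605]
tool_rot: [3.141, 0.542, 2.944]
ft_force: [-3.8, 0.6, -8.0]
width: 0.0579
finger_force: 45.0
```

```bash
python3 - <<'E'
from m import *
st(); see()
tin(.034,.0,.004)
E
```

```text
{'time_s': 17.05, 'tcp_pos': [0.6492, -0.0958, 0.0605], 'tool_rot': [3.1412, 0.5416, 2.944], 'joint_pos': [-0.2902, 0.2092, 2.0247, 0.1329, 0.371, -1.7742], 'ft_force': [-3.7564, 0.6011, -7.9794], 'width': 0.0579, 'finger_force': 44.9971}
top knob [392. 150.] z 109.2 c [663.1 -98. ] rack [32.1  0.9] size [15.2  7.3] ang 74.4
top knob [369. 177.] z 103.3 c [593.7 -40.5] rack [-47.3  43.7] size [21.1  4.2] ang 81.0
scene lid [439. 214.] z 87.1 c [ 713.8 -112.7] rack [84.7 -3.6] size [56.8 66.1] ang 81.7
scene knob [438. 207.] z 105.9 c [ 718.  -113.3] rack [88.8 -3.3] size [14.5 18.1] ang 1.6
scene knob [405. 237.] z 102.6 c [586.9 -88.6] rack [-44.6  -4.8] size [118.   15.4] ang 78.3
shift mm [ 3.1 -0.4  0.4] rot [ 0.0002  0.0003 -0.0003]
```

servo_tool:
  motion:
    - [[0.7,0,1.3,0,0,0,-1],[1.5,0,2.6,0,0,0,-1],[2,0,3.4,0,0,0,-1],[2,0,3.4,0,0,0,-1]]

```text
time_s: 17.55
tcp_pos: [0.6494, -0.0958, 0.0572]
tool_rot: [3.141, 0.542, 2.944]
ft_force: [-9.5, 2.2, -2.0]
width: 0.0579
finger_force: 45.0
```

servo_tool:
  motion:
    - [[0.3,0,0.5,0,0,0,-1],[0.3,0,0.5,0,0,0,-1]]

```text
time_s: 17.75
tcp_pos: [0.6495, -0.0958, 0.057]
tool_rot: [3.141, 0.542, 2.944]
ft_force: [-11.8, 2.9, 1.3]
width: 0.0578
finger_force: 45.0
```

```bash
python3 - <<'E'
from m import *
st(); p=see()
cv2.imwrite("pics/s5.png",cv2.resize(cv2.cvtColor(p,cv2.COLOR_RGB2BGR)[140:300,330:530],None,fx=3.5,fy=3.5))
E
```

```text
{'time_s': 17.75, 'tcp_pos': [0.6495, -0.0958, 0.057], 'tool_rot': [3.1413, 0.5421, 2.9442], 'joint_pos': [-0.2902, 0.2168, 2.0246, 0.1359, 0.3631, -1.7775], 'ft_force': [-11.846, 2.8808, 1.2794], 'width': 0.0578, 'finger_force': 44.9967}
top lid [390. 151.] z 87.6 c [665.3 -99.1] rack [34.4  0.3] size [57.8 17.6] ang 77.7
top knob [391. 150.] z 107.8 c [663.6 -98. ] rack [32.6  1. ] size [18.   7.6] ang 76.3
top knob [369. 170.] z 109.8 c [611.2 -41.7] rack [-29.9  45.9] size [23.5 10.5] ang 81.3
top knob [369. 177.] z 99.9 c [594.  -39.8] rack [-47.2  44.4] size [18.2  4.5] ang 79.6
scene lid [439. 214.] z 86.8 c [ 715.2 -112.1] rack [85.9 -2.7] size [56.9 66.1] ang 78.9
scene knob [438. 207.] z 105.7 c [ 719.9 -112.5] rack [90.6 -2.2] size [18.3 12.3] ang 84.2
scene knob [385. 224.] z 101.2 c [594.1 -40.9] rack [-46.8  43.4] size [24.2 10.7] ang 72.3
scene knob [417. 247.] z 101.6 c [ 577.5 -131. ] rack [-45.5 -48.2] size [27.1 12.5] ang 77.4
```

View pics/s5.png

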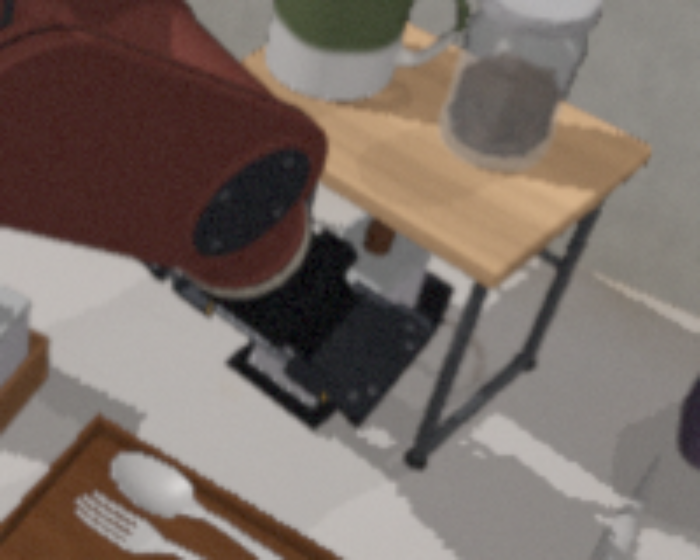

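servo_tool:
  motion:
    - [[0,0,0,0,0,0,0.6],[0,0,0,0,0,0,1],[0,0,0,0,0,0,1],[0,0,0,0,0,0,1],[0,0,-15,0,0,0,1],[0,0,-40,0,0,0,1],[0,0,-80,0,0,0,1],[0,0,-120,0,0,0,1],[0,0,-150,0,0,0,1],[0,0,-150,0,0,0,1]]

```text
time_s: 18.85
tcp_pos: [0.5759, -0.0815, 0.1911]
tool_rot: [-3.14, 0.553, 2.945]
ft_force: [0.8, 0.1, -0.2]
width: 0.0871
finger_force: 0.0
```

```bash
python3 - <<'E'
from m import *
st(); p=see()
cv2.imwrite("pics/s6.png",cv2.resize(cv2.cvtColor(p,cv2.COLOR_RGB2BGR)[120:320,230:530],None,fx=2.6,fy=2.6))
E
```

```text
{'time_s': 18.85, 'tcp_pos': [0.5759, -0.0815, 0.1911], 'tool_rot': [-3.1404, 0.5528, 2.9447], 'joint_pos': [-0.3079, -0.2054, 2.1525, 0.0948, 0.6465, -1.7411], 'ft_force': [0.8176, 0.0783, -0.1818], 'width': 0.0871, 'finger_force': 0.0}
top lid [390. 155.] z 87.5 c [657.2 -97.5] rack [26.2  0.2] size [58.2 34.5] ang 79.3
top knob [391. 150.] z 107.7 c [664.  -98.4] rack [33.   0.7] size [17.9  8.3] ang 78.7
scene lid [441. 219.] z 86.4 c [ 690.3 -127.9] rack [ 64.5 -23.1] size [ 18.9 108.7] ang 81.0
```

View pics/s6.png

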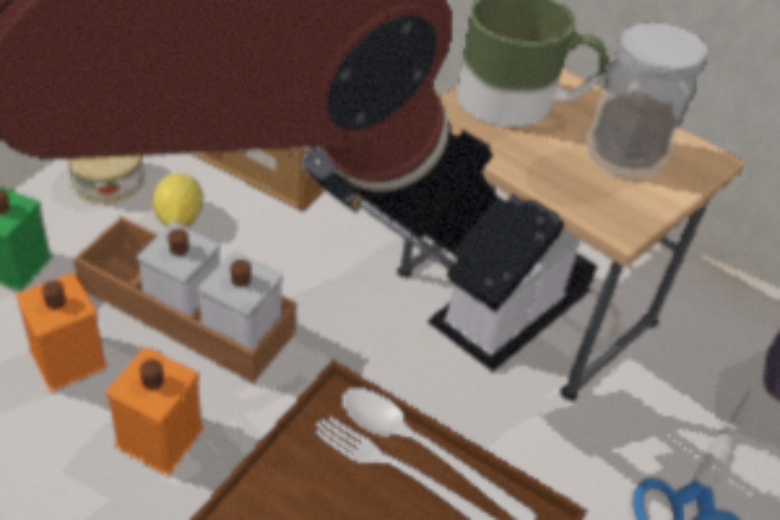

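servo_tool:
  motion:
    - [[20,0,-40,0,0,0,1],[40,0,-70,0,0,0,1],[40,0,-70,0,0,0,1],[40,0,-70,0,0,0,1]]

```text
time_s: 19.35
tcp_pos: [0.5052, -0.0672, 0.224]
tool_rot: [3.142, 0.544, 2.944]
ft_force: [0.4, 0.2, -0.1]
width: 0.0869
finger_force: 0.0
```

```bash
python3 - <<'E'
from m import *
st(); see(); print(r.finish_job())
E
```

```text
{'time_s': 19.35, 'tcp_pos': [0.5052, -0.0672, 0.224], 'tool_rot': [3.1415, 0.5435, 2.9438], 'joint_pos': [-0.3311, -0.4648, 2.2747, 0.0966, 0.7944, -1.7528], 'ft_force': [0.3911, 0.2083, -0.0563], 'width': 0.0869, 'finger_force': 0.0}
top lid [389. 155.] z 87.7 c [656.6 -97.5] rack [25.6  0.2] size [58.2 35.3] ang 78.9
top knob [391. 150.] z 107.8 c [663.5 -98.3] rack [32.5  0.6] size [ 8.8 16.4] ang 1.6
scene lid [432. 219.] z 86.9 c [ 691.4 -108.8] rack [61.9 -4.2] size [ 56.5 113.2] ang 80.5
scene knob [438. 207.] z 105.8 c [ 720.  -112.6] rack [90.7 -2.3] size [19. 13.] ang 87.9
scene knob [424. 218.] z 105.3 c [ 664.9 -105. ] rack [35.2 -5.6] size [11.7 16.7] ang 89.8
the job is handed in; nothing more can be done
None
```

The heavy tin (about 6.5 N, against about 1.8 N for each of the other two) is flat in the lane behind the lip, in front of tin_d and against the spring; the two nearly empty tins stand in their caddy cells, and the job was handed in at about 19.5 s.

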